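# Snap the router accessory case shut and lock it

### The arm

A 6-joint arm with a two-finger parallel gripper is mounted at the origin on the work surface. World frame = base frame: x ahead of the robot, y to its left, z up, the work surface at z = 0. Lengths are in m, angles in rad, forces in N, time in s.
With the tool pointing down it reaches from about 0.3 to 0.85 m from the base axis. Payload 4.2 kg.
Tool frame: the origin (TCP) lies between the finger pads; the fingertips stand 19 mm ahead of it and the grasp point (between the pads) is the TCP (manip.finger_overhang is the distance from the TCP to the fingertips, in m); z points along the fingers, y is the line along which they close (so a half turn about z gives the same grasp; the last joint's range is limited). The gripper opens to 91 mm and grips with 3 to 60 N. Pads are 32 mm wide; open, the fingers measure 118 mm over their backs; the gripper's body (76 mm by 178 mm) begins 60 mm behind the grasp point.
Start: joints at [-0.02, 0.32, 1.565, -0, 1.257, -0.02], TCP at [0.575, 0, 0.203] pointing down, gripper open.
Joint ranges: [-3.11, 3.11], [-0.84, 2.01], [0.21, 2.61], [-1.34, 4.49], [0.05, 2.63], [-2.56, 2.56]. Speed limits (rad/s): [2.57, 2.57, 3.14, 3.14, 3.14, 3.14].

### API

Orientations are given as a unit quaternion [x, y, z, w].
In Python, from station import manip gives the robot as it stands. The module is installed in compiled form; this text tells all that it offers.
- The arm moves only by the tool servo_tool, never from a script. Its argument "rows" is a list of rows, each a list of 3 entries, a list of its own where there are three numbers: the turn, a rotation vector about the world's x, y, z in units of 360 degrees (1.0 is 360 degrees), then the shift along the world's x, y, z in units of 1 m (1.0 is 1 m), then the opening, from 0 (shut) to 1 (fully open). In form: [[[ax, ay, az], [x, y, z], hand], ...]. A call has 1 to 20 rows; each row is the pose to reach, as a shift and turn from the pose commanded when the call began, turning the shorter way round; what a row does not reach only later rows make up. A row lasts 1/10 s, in which the tool goes at most 50 mm and 8.59 degrees, less where a joint would pass 70% of its speed; a pose out of reach is approached as far as the arm can. A call with a number of a shift or a turn outside -1 to 1 is refused whole. A call with a gripper value outside its range is refused whole. The fingers move at their own pace and stop on an object; "grip_force" is the grip in N (left out, the last holds). Time passes only in rows, so rows that repeat a pose let the fingers close. It gives the time, the measured TCP pose, the force, the opening and the grip force at its end, in the units of the state.
- manip.get_obs(): the state, without advancing time (a new reading comes with each control period).
- manip.read_camera(name): name is "scene" or "side" or "wrist"; returns (picture, depth): 384x512x3 uint8, red, green, blue; 384x512 float32, m along the optical axis (not along the pixel's ray), 0 where there is no reading.
- manip.get_calibration(name): a dict with "camera_matrix" (3x3 intrinsics, pixels), "position" and "rotation" of the camera in the world; the wrist camera has in their place "mount" (4x4, takes a point from camera to tool coordinates, whose origin is the TCP and whose axes are the flange's). Camera axes: x right, y up, looking along -z (the intrinsics and any distortion apply to the point x, -y, -z); pixel columns grow to the right and rows downward; lengths in m; the calibration is good to about 2 mm. A picture is of the moment at which its call begins: read the wrist's pose just before it. get_calibration takes no time and is no camera call.
- manip.sign_off(): hands the job in; it is judged then, once.
Trained networks look in the newest picture that a camera, given by its name, has taken for a name from the list of things; names that differ only in an ending like _2 or _b are one class to them, and where a whole thing is asked for, a point or a joint stands for the part that bears it (a point fixed in the world has none). Each returns a list of dicts, best first, with "score" (0 to 1); they miss things now and then, are a little off and sometimes report something else, mostly with a low value. They report only what shows in the picture. A call takes as long as a camera call.
- manip.masks_of(label, camera): "pixels" (384x512 bool, what is visible of it) and "bbox" ([centre column, centre row, width, height] in pixels, round what is visible of it).
The state is a dict: "time": time; "joints": joint angles; "joint_vel": joint speeds; "effort": joint torques, N m; "eef_pos": TCP position; "orientation": TCP orientation; "wrist_force": force on the tool from outside, world axes, zero at the start; "moment": the same for the moment, N m; "finger_gap": finger opening in m; "grasp_force": force on a finger pad.
Only numpy, scipy, OpenCV 4.12 (cv2) and the standard library are available. Lean on these libraries where they do the work, as an engineer would, in place of code of your own. Each camera call takes 0.05 s, during which the arm holds its last target. There are 200 camera calls.

### The job

Shut the grey accessory case: its lid is only resting on its catches. Press the plain end of the lid down first and then the end with the pull lip, each until it has snapped past its catch and will go no further, and then keep a steady push of about 20 N on it for half a second to be sure that it is home, never ramming it (80 N would crack it). Then slide the black lock bar by its grip all the way to its end stop, so that its tabs cover the lid's lugs, and leave the other things on the bench where they are.

Things in the scene. Friction and masses are not known exactly. Their poses are not given: they have to be found in the camera images.
- case: Grey tub 100 x 180 mm (x, y), rim 72 mm above the bench, fixed, on a plywood base 165 x 240 x 12 mm. Origin on the bench under the tub's centre; y along the tub's length towards the lid's pull lip; x points away from the lock bar. A sprung catch inside each end wall holds the lid up until about 8 to 15 N presses that end past it with a snap.
- lid: Loose grey lid on the case: panel 112 x 192 x 8 mm, plug below it, pull lip 56 mm wide and 27 mm long at its +y end, lugs 20 mm wide (y = -50, +50 mm) jutting 17 mm from its -x edge. Origin: centre of the panel's underside, axes as the case's. Its top starts 92 mm above the bench; home, each end's top is at 80 to 84 mm, set by hidden packing: a different level at each end, to be felt.
- plain_end (a point): Point on the lid's flat top near its plain end, on the centre line, 70 mm from the lid's centre towards -y: where to press first.
- lip_end (a point): Point on the lid's flat top near the end with the pull lip, on the centre line, 70 mm from the lid's centre towards +y: where to press second.
- lock_grip (a point): Top centre of the lock bar's upright black grip: 18 mm thick (case x), 24 mm wide (case y), top 135 mm above the bench, upper 37 mm free. It is 86 mm from the case's centre on its -x side, midway between the bar's two tabs (50 mm each way, tops 96 mm above the bench). The tabs pass about 2 mm above the lugs of a seated lid and jam on a lug that stands higher.
- lock (a joint): Travel of the lock bar towards the case's +y, in m: about 0 to 0.008 unlocked (start), 0.040 at its end stop (locked). Friction about 3 N.
- glue: White glue bottle, 56 mm across, 160 mm tall, standing behind the case; origin under its centre. To be left alone.
- offcut: Wooden offcut 60 x 140 x 32 mm lying behind the case; origin at the centre of its underside. To be left alone.
- sanding_block: Cork sanding block 65 x 115 x 28 mm lying in front of the case to the left; origin at the centre of its underside. To be left alone.
- screw_jar: Glass jar of 72 mm diameter, 90 mm tall, to the right; origin under its centre. To be left alone.

How it is judged:
By the outcome, as a careful person would: the job done as asked, in the order asked, and still so for the second after the job is handed in, with the robot touching nothing.
It also fails if it takes over 58 s, if anything falls off the work surface, if the arm or the gripper's body presses on something with over 40 N, if the wrist force passes 120 N, or if a joint passes its speed limit or range.

## Working session

There is one attempt and no reset: what is moved stays moved. The work goes in short steps, Python scripts to look and compute and a tool call to move; the robot and the scene stay as the last step left them, time stands still between calls to the robot, and variables do not carry over. Pictures are saved under pics/ and viewed, at most 10 in all, crops included, and the job is handed in when it is done.

Besides the shell and the picture viewer there is one more tool, called after "Emit:" by a JSON object that holds its "method" and its "body", one argument or row to a line. servo_tool: Moves the arm, as the interface text tells. Its arguments: {"type":"object","properties":{"rows":{"type":"array","items":{"type":"array"}},"grip_force":{"type":"number"}},"required":["rows"]}

```bash
mkdir -p pics; cat > h.py <<'E'
import numpy as np, cv2
from station import manip
from scipy.spatial.transform import Rotation as R
def shot(cam):
    o=manip.get_obs(); im,d=manip.read_camera(cam); c=manip.get_calibration(cam)
    K=np.array(c["camera_matrix"])
    if "mount" in c:
        T=np.eye(4);T[:3,:3]=R.from_quat(o["orientation"]).as_matrix();T[:3,3]=o["eef_pos"];T=T@np.array(c["mount"])
        p,r=T[:3,3],T[:3,:3]
    else:
        p=np.array(c["position"]);r=np.array(c["rotation"])
        if r.shape!=(3,3): r=R.from_quat(r).as_matrix()
    v,u=np.mgrid[:384,:512]
    P=np.stack([(u-K[0,2])/K[0,0]*d,-(v-K[1,2])/K[1,1]*d,-d],-1)@r.T+p
    return im,d,P,K,p,r
E
python3 - <<'E'
from h import *
print(manip.get_obs())
ims=[]
for c in ["scene","side"]:
    im,d,P,K,p,r=shot(c); print(c,p,r[:,2],{k:np.shape(v) for k,v in manip.get_calibration(c).items()})
    ims.append(im)
    np.savez(f"{c}.npz",im=im,P=P,d=d)
    for n in ["lid","lock_grip","lock","case","glue","offcut","sanding_block","screw_jar"]:
        m=manip.masks_of(n,c)
        if m:
            q=P[m[0]["pixels"]&(d>0)]; print(n,round(m[0]["score"],2),np.round(m[0]["bbox"]),np.round(np.median(q,0),3),np.round(np.percentile(q,[2,98],axis=0),3).tolist())
cv2.imwrite("pics/a.png",cv2.resize(np.hstack(ims)[:,:,::-1],(800,300)))
cv2.imwrite("pics/s.png",ims[0][:,:,::-1])
E
```

```text
{'time': 0.0, 'joints': array([-2.00114134e-02,  3.20250751e-01,  1.56568495e+00, -2.15517486e-05,
        1.25734668e+00, -2.00134958e-02]), 'joint_vel': array([ 0.00083397,  0.00134803, -0.00238568, -0.00124588, -0.00096235,
       -0.00108768]), 'effort': array([-5.01459035e-04, -4.12465632e+01, -2.31973493e+01,  7.28826877e-02,
        4.58198413e-02, -1.41870069e-04]), 'eef_pos': array([ 5.74483582e-01, -2.57297245e-06,  2.01941611e-01]), 'orientation': array([ 7.07103437e-01,  7.07109621e-01, -5.92723685e-04, -6.02143315e-04]), 'wrist_force': array([ 0.13581309, -0.49169069,  0.17845852]), 'moment': array([-0.00852187, -0.01057323, -0.02815469]), 'grasp_force': 0.0, 'finger_gap': 0.09067561921060112}
scene [1.3705014  0.05848743 1.02953286] [0.64033808 0.13019507 0.75697846] {'camera_matrix': (3, 3), 'position': (3,), 'rotation': (4,)}
lid 0.77 [342. 199.  94.  40.] [0.553 0.122 0.09 ] [[0.487, 0.023, 0.084], [0.616, 0.23, 0.095]]
lock_grip 0.9 [315. 172.  55.  26.] [0.482 0.066 0.093] [[0.4, -0.001, -0.001], [0.508, 0.128, 0.135]]
lock 0.88 [315. 171.  55.  22.] [0.481 0.067 0
[... 717 characters left out ...]
168.  61.  33.] [0.549 0.113 0.092] [[0.481, 0.018, 0.071], [0.618, 0.229, 0.096]]
lock_grip 0.77 [196. 185.  34.  36.] [0.476 0.055 0.083] [[0.459, -0.011, 0.039], [0.511, 0.137, 0.135]]
lock 0.67 [195. 184.  31.  30.] [0.475 0.057 0.084] [[0.458, -0.006, 0.037], [0.51, 0.137, 0.135]]
case 0.75 [206. 193.  86.  46.] [0.486 0.035 0.027] [[0.446, -0.013, 0.006], [0.615, 0.203, 0.124]]
glue 0.71 [251. 159.  20.  46.] [0.702 0.057 0.074] [[0.686, 0.043, 0.002], [0.807, 0.139, 0.157]]
sanding_block 0.65 [142. 189.  45.  23.] [0.372 0.211 0.027] [[0.324, 0.161, 0.0], [0.429, 0.274, 0.032]]
screw_jar 0.79 [374. 253.  34.  42.] [ 0.666 -0.467  0.066] [[0.649, -0.495, 0.001], [0.747, -0.429, 0.092]]
```

View pics/a.png

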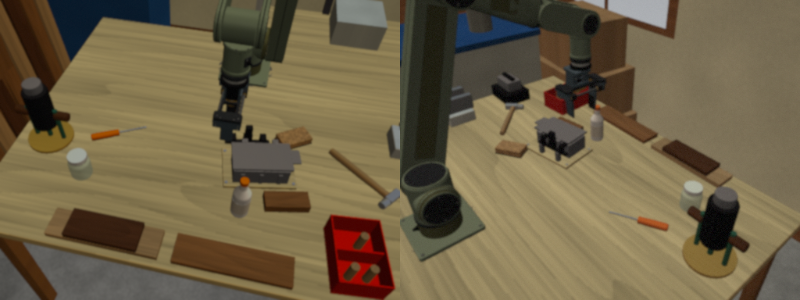

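The scene view shows the case near (265,160), with the pull lip to the right (world +y). The lock bar is on the robot side and the glue bottle stands close behind the case at (240,200). Next I fit the lid and grip poses.

```bash
python3 - <<'E'
from h import *
for c in ["scene","side"]:
    im,d,P,*_=shot(c)
    m=manip.masks_of("lid",c)[0]["pixels"]&(d>0)&(P[...,2]>.082)&(P[...,2]<.1)
    n,l,st,_=cv2.connectedComponentsWithStats(m.astype(np.uint8)); m=l==1+np.argmax(st[1:,4])
    q=P[m].astype(np.float32); print(c,len(q),cv2.minAreaRect(q[:,:2]*1000), np.median(q[:,2]))
    # wide region grip
    for lo,hi in [(.115,.145)]:
        g=(d>0)&(abs(P[...,0]-.47)<.06)&(abs(P[...,1]-.06)<.09)&(P[...,2]>lo)&(P[...,2]<hi)
        q=P[g].astype(np.float32); print("grip",len(q),np.median(q,0),q.min(0),q.max(0),cv2.minAreaRect(q[:,:2]*1000))
        t=q[q[:,2]>.131]; print(len(t),t.mean(0))
    if c=="scene":
        cv2.imwrite("pics/b.png",cv2.resize(im[130:290,240:430,::-1],None,fx=4,fy=3.7,interpolation=2))
E
```

```text
scene 2932 ((542.5479736328125, 128.39768981933594), (132.1186981201172, 217.35079956054688), 10.464518547058105) 0.09033242
grip 95 [0.4815641  0.06187249 0.13020875] [0.4673345  0.04927685 0.11532239] [0.48821273 0.0748068  0.13596849] ((476.6913146972656, 61.920249938964844), (20.45099449157715, 24.052711486816406), 10.480432510375977)
42 [0.47636038 0.06217442 0.13311756]
side 1166 ((543.2726440429688, 124.14067077636719), (129.4519805908203, 219.91885375976562), 10.441360473632812) 0.09234368
grip 74 [0.47184327 0.05339442 0.12856624] [0.4630116  0.04447993 0.11504614] [0.4871109  0.07171296 0.14103895] ((474.0081787109375, 58.89788055419922), (19.609573364257812, 27.801847457885742), 28.916147232055664)
29 [0.47370973 0.05805913 0.13478512]
```

View pics/b.png

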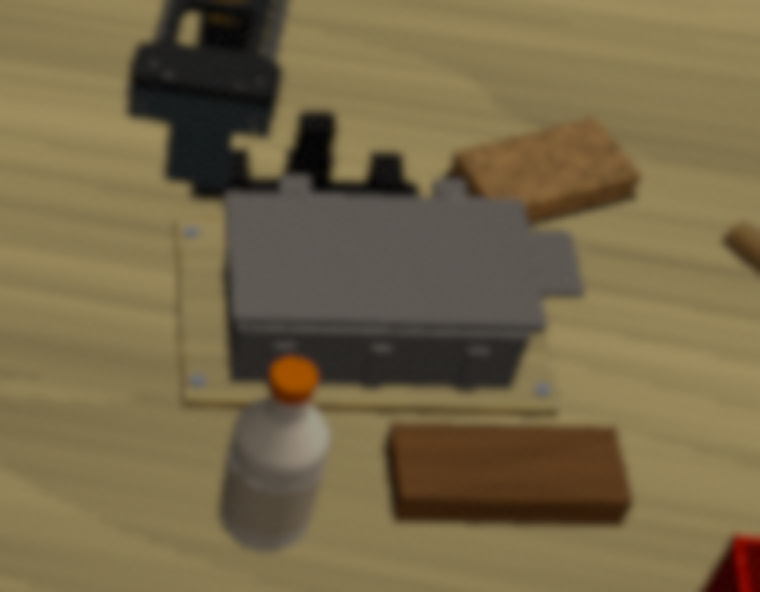

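The lid's yaw is about +10.5°, with its centre at about (0.554, 0.115). That puts plain_end at (0.5665, 0.046) and lip_end at (0.541, 0.1835). The grip is at (0.475, 0.060), about 40 mm short of its locked position, which fits the text.

Emit:
{"method": "servo_tool", "body": {
  "rows": [
    [[0,0,0.015],[-0.004,0.023,0],0],
    [[0,0,0.029],[-0.0085,0.046,0],0],
    [[0,0,0.029],[-0.0085,0.046,-0.03],0],
    [[0,0,0.029],[-0.0085,0.046,-0.06],0],
    [[0,0,0.029],[-0.0085,0.046,-0.078],0],
    [[0,0,0.029],[-0.0085,0.046,-0.078],0],
    [[0,0,0.029],[-0.0085,0.046,-0.078],0],
    [[0,0,0.029],[-0.0085,0.046,-0.078],0],
    [[0,0,0.029],[-0.0085,0.046,-0.078],0],
    [[0,0,0.029],[-0.0085,0.046,-0.078],0]
  ],
  "grip_force": 20
}}

```text
time: 2.1
eef_pos: [0.5671, 0.046, 0.1257]
orientation: [0.64, 0.768, 0.001, 0.001]
wrist_force: [-0.1, 0.3, -1.1]
finger_gap: 0.0142
grasp_force: 0.0
```

Emit:
{"method": "servo_tool", "body": {
  "rows": [
    [[0,0,0],[0,0,-0.004],0],
    [[0,0,0],[0,0,-0.008],0],
    [[0,0,0],[0,0,-0.012],0],
    [[0,0,0],[0,0,-0.014],0],
    [[0,0,0],[0,0,-0.015],0],
    [[0,0,0],[0,0,-0.016],0],
    [[0,0,0],[0,0,-0.016],0]
  ]
}}

```text
time: 2.8
eef_pos: [0.5665, 0.046, 0.1087]
orientation: [0.64, 0.769, -0.0, -0.0]
wrist_force: [-1.4, 0.5, 0.5]
finger_gap: 0.0005
grasp_force: 0.0
```

```bash
python3 - <<'E'
from h import *
im,*_=shot("wrist"); im2,*_=shot("side")
cv2.imwrite("pics/c.png",np.hstack([cv2.resize(im,(400,300)),cv2.resize(im2[110:250,150:290],(300,300))])[:,:,::-1])
o=manip.get_obs();print(o["eef_pos"],o["wrist_force"],o["finger_gap"])
E
```

```text
[0.56662133 0.04600438 0.10887293] [-0.06276041 -0.15536542 -0.16608918] 0.000522755860641641
```

View pics/c.png

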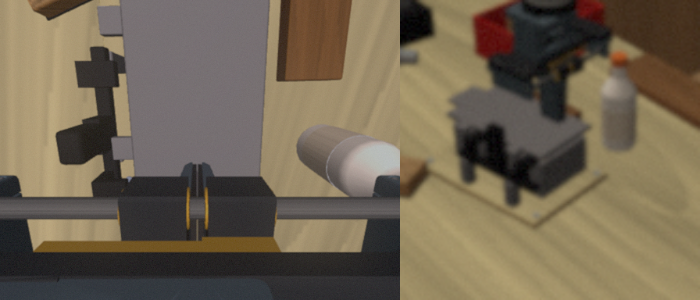

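The wrist view shows the shut fingers (column 197) centred on the lid (columns 125–268). I continue down slowly.

Emit:
{"method": "servo_tool", "body": {
  "rows": [
    [[0,0,0],[0,0,-0.001],0],
    [[0,0,0],[0,0,-0.002],0],
    [[0,0,0],[0,0,-0.002],0]
  ]
}}

```text
time: 3.2
eef_pos: [0.5664, 0.046, 0.1066]
orientation: [0.64, 0.769, -0.0, -0.0]
wrist_force: [-0.1, -0.9, 0.6]
finger_gap: 0.0005
grasp_force: 0.0
```

Emit:
{"method": "servo_tool", "body": {
  "rows": [
    [[0,0,0],[0,0,-0.001],0],
    [[0,0,0],[0,0,-0.002],0],
    [[0,0,0],[0,0,-0.002],0]
  ]
}}

```text
time: 3.5
eef_pos: [0.5664, 0.046, 0.1046]
orientation: [0.64, 0.769, -0.0, -0.0]
wrist_force: [0.6, 0.1, -0.3]
finger_gap: 0.0004
grasp_force: 0.0
```

```bash
python3 - <<'E'
from h import *
print(manip.finger_overhang)
im,d,P,*_=shot("side"); print(manip.get_obs()["wrist_force"])
for c in ["scene","side"]:
    im,d,P,*_=shot(c)
    X=np.array([.983,.182]);Y=np.array([-.182,.983]);r=P[...,:2]-[.554,.115];x=r@X;y=r@Y
    for a in range(-90,100,20):
        s=(d>0)&(abs(x)<45)&(abs(x)<.045)&(abs(y-a/1000)<.01)&(P[...,2]>.06)&(P[...,2]<.1); print(a,s.sum(),np.median(P[s][:,2]).round(4) if s.any() else "")
E
```

```text
0.019
[-0.60620624 -0.30353224 -0.63112815]
-90 103 0.0907
-70 131 0.0904
-50 138 0.0902
-30 135 0.0904
-10 164 0.09
10 226 0.0905
30 228 0.0905
50 224 0.0904
70 232 0.0903
90 213 0.0904
-90 207 0.087
-70 102 0.0927
-50 74 0.0923
-30 68 0.0923
-10 81 0.0921
10 80 0.092
30 83 0.0924
50 87 0.0919
70 90 0.0927
90 74 0.092
```

Emit:
{"method": "servo_tool", "body": {
  "rows": [
    [[0,0,0],[0,0,-0.001],0],
    [[0,0,0],[0,0,-0.002],0],
    [[0,0,0],[0,0,-0.002],0]
  ]
}}

```text
time: 3.95
eef_pos: [0.5664, 0.046, 0.1026]
orientation: [0.64, 0.768, -0.0, -0.0]
wrist_force: [-0.5, -0.7, -0.4]
finger_gap: 0.0008
grasp_force: 0.0
```

Emit:
{"method": "servo_tool", "body": {
  "rows": [
    [[0,0,0],[0,0,-0.001],0],
    [[0,0,0],[0,0,-0.001],0]
  ]
}}

```text
time: 4.15
eef_pos: [0.5664, 0.046, 0.1016]
orientation: [0.64, 0.769, -0.0, -0.0]
wrist_force: [0.2, 0.6, 0.1]
finger_gap: 0.0004
grasp_force: 0.0
```

Emit:
{"method": "servo_tool", "body": {
  "rows": [
    [[0,0,0],[0,0,-0.001],0],
    [[0,0,0],[0,0,-0.001],0]
  ]
}}

```text
time: 4.35
eef_pos: [0.5664, 0.046, 0.1006]
orientation: [0.64, 0.769, -0.0, -0.0]
wrist_force: [-0.4, 0.1, -0.6]
finger_gap: -0.0
grasp_force: 0.0
```

```bash
python3 - <<'E'
from h import *
a,*_=shot("scene"); b,*_=shot("side"); print(manip.get_obs()["wrist_force"])
cv2.imwrite("pics/d.png",np.hstack([cv2.resize(a[130:230,250:380],(450,350),interpolation=2),cv2.resize(b[140:220,165:265],(350,350),interpolation=2)])[:,:,::-1])
E
```

```text
[-0.60424033  0.33375442 -0.48619045]
```

View pics/d.png

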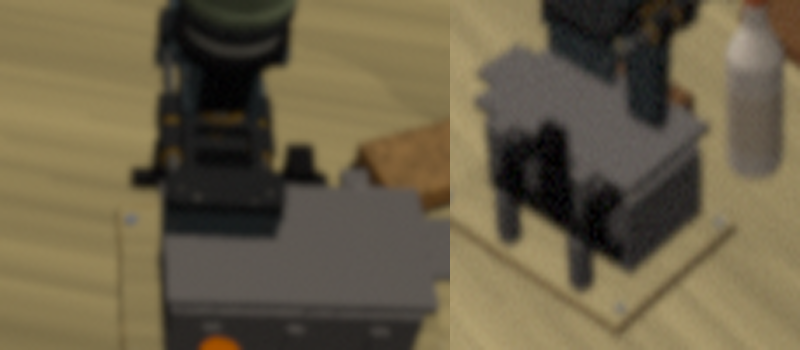

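```bash
python3 - <<'E'
from h import *
for c in ["scene","side"]:
    im,d,P,*_=shot(c)
    X=np.array([.983,.182]);Y=np.array([-.182,.983]);r=P[...,:2]-[.554,.115];x=r@X;y=r@Y
    for a in range(-90,100,30):
        s=(d>0)&(abs(x)<.045)&(abs(y-a/1000)<.01)&(P[...,2]>.06)&(P[...,2]<.1); print(a,s.sum(),np.median(P[s][:,2]).round(4) if s.any() else "")
    # fingertip: points near TCP axis
    r=P[...,:2]-[.5664,.046];s=(d>0)&(np.hypot(r[...,0],r[...,1])<.03)&(P[...,2]<.16)
    z=np.sort(P[s][:,2]); print(len(z),np.histogram(z,np.arange(.07,.165,.005)))
E
```

```text
-90 98 0.0901
-60 127 0.0905
-30 121 0.0903
0 199 0.0904
30 230 0.0904
60 227 0.0903
90 204 0.0901
255 (array([  0,   0,   2,  85, 105,   1,   0,   0,   0,   0,   0,   0,   0,
         0,   0,   0,   0,   0]), array([0.07 , 0.075, 0.08 , 0.085, 0.09 , 0.095, 0.1  , 0.105, 0.11 ,
       0.115, 0.12 , 0.125, 0.13 , 0.135, 0.14 , 0.145, 0.15 , 0.155,
       0.16 ]))
-90 216 0.0874
-60 79 0.0922
-30 77 0.0926
0 79 0.0925
30 83 0.092
60 83 0.0922
90 71 0.0928
505 (array([ 19,   1,   1,  20, 131,   3,   0,   0,   6,  12,  16,  16,  16,
        16,  16,  21,  16,  20]), array([0.07 , 0.075, 0.08 , 0.085, 0.09 , 0.095, 0.1  , 0.105, 0.11 ,
       0.115, 0.12 , 0.125, 0.13 , 0.135, 0.14 , 0.145, 0.15 , 0.155,
       0.16 ]))
```

Emit:
{"method": "servo_tool", "body": {
  "rows": [
    [[0,0,0],[0,0,-0.001],0],
    [[0,0,0],[0,0,-0.001],0]
  ]
}}

```text
time: 4.75
eef_pos: [0.5664, 0.046, 0.0996]
orientation: [0.64, 0.769, -0.0, -0.0]
wrist_force: [0.7, 0.2, 1.2]
finger_gap: 0.0005
grasp_force: 0.0
```

Emit:
{"method": "servo_tool", "body": {
  "rows": [
    [[0,0,0],[0,0,-0.001],0],
    [[0,0,0],[0,0,-0.002],0]
  ]
}}

```text
time: 4.95
eef_pos: [0.5665, 0.046, 0.0977]
orientation: [0.64, 0.769, 0.0, 0.0]
wrist_force: [-0.6, 0.1, -0.4]
finger_gap: 0.0006
grasp_force: 0.0
```

Emit:
{"method": "servo_tool", "body": {
  "rows": [
    [[0,0,0],[0,0,-0.001],0],
    [[0,0,0],[0,0,-0.002],0]
  ]
}}

```text
time: 5.15
eef_pos: [0.5665, 0.046, 0.0957]
orientation: [0.64, 0.769, 0.0, 0.0]
wrist_force: [-0.5, 1.4, 0.4]
finger_gap: 0.0009
grasp_force: 0.0
```

```bash
python3 - <<'E'
from h import *
im,d,P,K,p,r=shot("side"); o=manip.get_obs(); print(o["eef_pos"],o["wrist_force"])
def proj(w):
    c=r.T@(np.array(w)-p); return K[0,2]+K[0,0]*c[0]/-c[2], K[1,2]-K[1,1]*c[1]/-c[2]
e=o["eef_pos"]
for dz in (0,-.019): print(proj(e+[0,0,dz]))
cv2.imwrite("pics/e.png",cv2.resize(im[120:220,165:265,::-1],(600,600),interpolation=2))
for v in range(150,185,2): print(v,[tuple(np.round(P[v,u]*1000).astype(int)) for u in (216,220,224)])
E
```

```text
[0.56636826 0.04599935 0.09548981] [-0.10643804 -0.62215952 -0.36433411]
(np.float64(221.39597889800532), np.float64(171.88787881572244))
(np.float64(221.58573599257724), np.float64(176.97159889268056))
150 [(np.int64(544), np.int64(38), np.int64(186)), (np.int64(536), np.int64(7), np.int64(203)), (np.int64(548), np.int64(4), np.int64(199))]
152 [(np.int64(521), np.int64(6), np.int64(203)), (np.int64(547), np.int64(23), np.int64(185)), (np.int64(548), np.int64(4), np.int64(193))]
154 [(np.int64(518), np.int64(3), np.int64(198)), (np.int64(556), np.int64(35), np.int64(169)), (np.int64(566), np.int64(29), np.int64(168))]
156 [(np.int64(551), np.int64(50), np.int64(157)), (np.int64(554), np.int64(34), np.int64(163)), (np.int64(565), np.int64(28), np.int64(162))]
158 [(np.int64(554), np.int64(54), np.int64(147)), (np.int64(557), np.int64(37), np.int64(154)), (np.int64(562), np.int64(23), np.int64(158))]
160 [(np.int64(551), np.int64(51), np.int64(142)), (np.int64(560), np.int64(42), np.int64(143)), (np.int64(560), np.int64(22), np.int64(152))]
162 [(np.int64(553), np.int64(53), np.int64(
[... 947 characters left out ...]

176 [(np.int64(540), np.int64(39), np.int64(94)), (np.int64(553), np.int64(36), np.int64(91)), (np.int64(560), np.int64(25), np.int64(94))]
178 [(np.int64(537), np.int64(35), np.int64(91)), (np.int64(545), np.int64(25), np.int64(93)), (np.int64(553), np.int64(16), np.int64(93))]
180 [(np.int64(529), np.int64(23), np.int64(93)), (np.int64(539), np.int64(17), np.int64(92)), (np.int64(568), np.int64(36), np.int64(69))]
182 [(np.int64(522), np.int64(15), np.int64(93)), (np.int64(539), np.int64(17), np.int64(84)), (np.int64(560), np.int64(25), np.int64(71))]
184 [(np.int64(520), np.int64(13), np.int64(87)), (np.int64(542), np.int64(22), np.int64(73)), (np.int64(560), np.int64(25), np.int64(63))]
```

View pics/e.png

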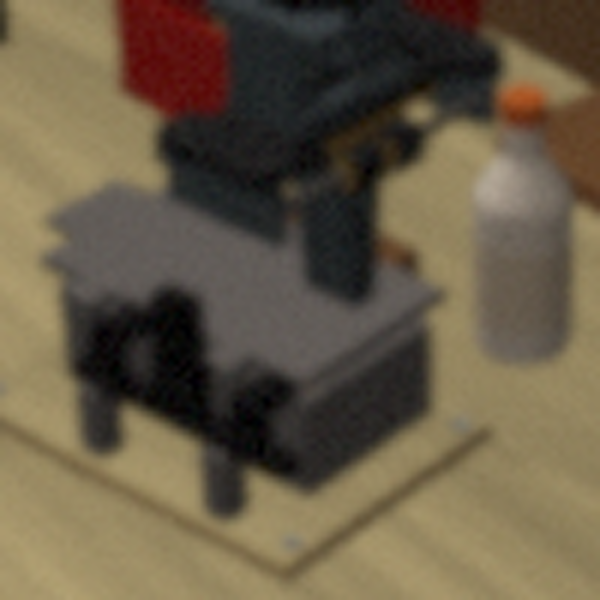

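The side view shows fingertips at about z 0.11 above the lid (pixel 220,169), yet the state implies 0.077. I check this against the wrist camera's depth.

```bash
python3 - <<'E'
from h import *
im,d,P,K,p,r=shot("wrist"); o=manip.get_obs(); print(o["eef_pos"],o["joints"],p,r[:,2])
m=manip.masks_of("lid","wrist")[0]["pixels"]&(d>0); q=P[m]; print(np.median(q,0),np.percentile(q[:,2],[5,50,95]))
t=(d>0)&(P[...,0]>.45)&(P[...,0]<.72)
z=P[...,2][d>0]; h,e=np.histogram(z,np.arange(-.08,.2,.01)); print(list(zip(e.round(2),h)))
A=q[abs(q[:,2]-np.median(q[:,2]))<.005]; print(cv2.minAreaRect((A[:,:2]*1000).astype(np.float32)))
E
```

```text
[0.5663628  0.04598883 0.09556573] [ 6.07942529e-02  3.97079480e-01  1.73598820e+00 -2.22394095e-05
  1.00887448e+00 -1.21428188e-01] [0.55461665 0.1168649  0.27684787] [-0.04457806  0.25237505  0.96660211]
[0.55021499 0.11998703 0.09153921] [0.09037045 0.09153921 0.09263943]
[(np.float64(-0.08), np.int64(0)), (np.float64(-0.07), np.int64(0)), (np.float64(-0.06), np.int64(0)), (np.float64(-0.05), np.int64(0)), (np.float64(-0.04), np.int64(0)), (np.float64(-0.03), np.int64(0)), (np.float64(-0.02), np.int64(0)), (np.float64(-0.01), np.int64(40574)), (np.float64(-0.0), np.int64(15528)), (np.float64(0.01), np.int64(3316)), (np.float64(0.02), np.int64(1692)), (np.float64(0.03), np.int64(8288)), (np.float64(0.04), np.int64(568)), (np.float64(0.05), np.int64(800)), (np.float64(0.06), np.int64(2697)), (np.float64(0.07), np.int64(1147)), (np.float64(0.08), np.int64(2026)), (np.float64(0.09), np.int64(47787)), (np.float64(0.1), np.int64(2104)), (np.float64(0.11), np.int64(1164)), (np.float64(0.12), np.int64(760)), (np.float64(0.13), np.int64(2025)), (np.float64(0.14), np.int64(176)), (np.float64(0.15), np.int64(172)), (np.float64(0.16), np.int64(454)), (np.float64(0.17), np.int64(26)), (np.float64(0.18), np.int64(1928)), (np.float64(0.19), np.int64(7136))]
((548.1290893554688, 100.91473388671875), (129.4466094970703, 147.19781494140625), 11.119844436645508)
```

Emit:
{"method": "servo_tool", "body": {
  "rows": [
    [[0,0,0],[0,0,-0.002],0],
    [[0,0,0],[0,0,-0.004],0],
    [[0,0,0],[0,0,-0.006],0],
    [[0,0,0],[0,0,-0.008],0],
    [[0,0,0],[0,0,-0.008],0]
  ]
}}

```text
time: 5.8
eef_pos: [0.5662, 0.046, 0.0874]
orientation: [0.64, 0.769, -0.0, -0.0]
wrist_force: [-0.4, 0.1, -0.2]
finger_gap: 0.0006
grasp_force: 0.0
```

Emit:
{"method": "servo_tool", "body": {
  "rows": [
    [[0,0,0],[0,0,-0.001],0],
    [[0,0,0],[0,0,-0.002],0]
  ]
}}

```text
time: 6.0
eef_pos: [0.5666, 0.046, 0.0858]
orientation: [0.64, 0.769, 0.0, 0.0]
wrist_force: [0.5, 0.8, -0.1]
finger_gap: 0.0007
grasp_force: 0.0
```

Emit:
{"method": "servo_tool", "body": {
  "rows": [
    [[0,0,0],[0,0,-0.001],0],
    [[0,0,0],[0,0,-0.002],0]
  ]
}}

```text
time: 6.2
eef_pos: [0.5665, 0.046, 0.0837]
orientation: [0.64, 0.769, 0.0, 0.0]
wrist_force: [0.3, -0.2, 0.1]
finger_gap: 0.0003
grasp_force: 0.0
```

```bash
python3 - <<'E'
from h import *
im,d,P,K,p,r=shot("side"); o=manip.get_obs(); print(o["eef_pos"],o["wrist_force"],o["time"])
for v in range(160,182,1): print(v,[tuple((np.round(P[v,u]*1000)).astype(int).tolist()) for u in (217,220,223)], im[v,220])
im,d,P,*_=shot("wrist")
for v in range(200,320,8): print(v,[tuple((np.round(P[v,u]*1000)).astype(int).tolist()) for u in (200,252,300)])
E
```

```text
[0.56641819 0.04597205 0.08354178] [-0.10251054  0.29701547 -0.9190112 ] 6.25
160 [(556, 52, 140), (557, 37, 147), (561, 29, 149)] [29 32 34]
161 [(555, 52, 137), (555, 36, 145), (559, 25, 148)] [30 34 35]
162 [(553, 48, 136), (557, 39, 139), (560, 27, 143)] [28 33 32]
163 [(555, 51, 130), (555, 35, 138), (558, 24, 142)] [32 35 35]
164 [(552, 48, 129), (559, 41, 130), (557, 24, 139)] [33 37 36]
165 [(554, 51, 123), (561, 44, 124), (561, 28, 132)] [32 38 37]
166 [(554, 51, 119), (556, 38, 125), (561, 29, 127)] [31 34 37]
167 [(555, 53, 115), (559, 42, 119), (558, 25, 127)] [30 30 33]
168 [(556, 54, 110), (556, 39, 118), (559, 27, 122)] [31 33 34]
169 [(555, 53, 108), (560, 44, 110), (559, 27, 118)] [32 36 37]
170 [(556, 54, 103), (560, 44, 106), (561, 29, 113)] [33 37 35]
171 [(557, 56, 97), (559, 43, 103), (560, 29, 110)] [44 42 43]
172 [(559, 60, 91), (554, 37, 105), (560, 29, 106)] [62 61 58]
173 [(555, 54, 92), (559, 43, 96), (560, 30, 102)] [82 76 74]
174 [(554, 53, 90), (558, 42, 94), (566, 38, 92)] [94 88 84]
175 [(546, 41, 95), (557, 41, 91), (562, 32, 93)] [97 92 87]
176 [(54
[... 435 characters left out ...]
2, 92), (593, 67, 91)]
216 [(535, 51, 92), (565, 57, 92), (594, 62, 92)]
224 [(535, 46, 91), (566, 52, 91), (595, 57, 91)]
232 [(546, 81, 182), (567, 47, 92), (574, 86, 182)]
240 [(547, 81, 188), (568, 42, 92), (573, 86, 188)]
248 [(547, 81, 192), (569, 36, 90), (572, 86, 194)]
256 [(548, 81, 197), (562, 79, 187), (573, 85, 196)]
264 [(548, 79, 197), (562, 78, 191), (573, 83, 197)]
272 [(549, 76, 196), (562, 75, 190), (573, 81, 196)]
280 [(549, 75, 197), (563, 72, 190), (574, 78, 195)]
288 [(549, 72, 196), (584, -47, 1), (574, 77, 197)]
296 [(550, 70, 196), (586, -57, 0), (575, 74, 196)]
304 [(550, 67, 196), (588, -66, -1), (575, 72, 196)]
312 [(551, 68, 200), (563, 70, 200), (574, 73, 201)]
```

Emit:
{"method": "servo_tool", "body": {
  "rows": [
    [[0,0,0],[0,0,-0.002],0],
    [[0,0,0],[0,0,-0.004],0],
    [[0,0,0],[0,0,-0.004],0]
  ]
}}

```text
time: 6.6
eef_pos: [0.5668, 0.0461, 0.0805]
orientation: [0.64, 0.769, 0.0, 0.0]
wrist_force: [-0.2, -0.3, 4.1]
finger_gap: 0.0002
grasp_force: 2.1
```

Emit:
{"method": "servo_tool", "body": {
  "rows": [
    [[0,0,0],[0,0,-0.001],0],
    [[0,0,0],[0,0,-0.001],0]
  ]
}}

```text
time: 6.8
eef_pos: [0.567, 0.0461, 0.0799]
orientation: [0.64, 0.768, 0.001, 0.001]
wrist_force: [-0.5, -0.3, 7.0]
finger_gap: 0.0002
grasp_force: 3.3
```

Emit:
{"method": "servo_tool", "body": {
  "rows": [
    [[0,0,0],[0,0,-0.001],0],
    [[0,0,0],[0,0,-0.001],0]
  ]
}}

```text
time: 7.0
eef_pos: [0.5671, 0.0461, 0.0788]
orientation: [0.64, 0.768, 0.001, 0.001]
wrist_force: [-0.9, 0.4, 6.4]
finger_gap: 0.0004
grasp_force: 3.0
```

Emit:
{"method": "servo_tool", "body": {
  "rows": [
    [[0,0,0],[0,0,-0.001],0],
    [[0,0,0],[0,0,-0.001],0]
  ]
}}

```text
time: 7.2
eef_pos: [0.5671, 0.0461, 0.0773]
orientation: [0.64, 0.768, 0.001, 0.001]
wrist_force: [0.1, -0.4, 4.2]
finger_gap: 0.0008
grasp_force: 1.7
```

Contact at about z 0.081. I press on in small steps.

Emit:
{"method": "servo_tool", "body": {
  "rows": [
    [[0,0,0],[0,0,-0.001],0],
    [[0,0,0],[0,0,-0.001],0]
  ]
}}

```text
time: 7.4
eef_pos: [0.5663, 0.0459, 0.0754]
orientation: [0.64, 0.769, -0.0, -0.0]
wrist_force: [-0.7, 0.9, -0.1]
finger_gap: 0.0005
grasp_force: 0.0
```

Emit:
{"method": "servo_tool", "body": {
  "rows": [
    [[0,0,0],[0,0,-0.001],0],
    [[0,0,0],[0,0,-0.001],0]
  ]
}}

```text
time: 7.6
eef_pos: [0.566, 0.0459, 0.0741]
orientation: [0.64, 0.769, -0.0, -0.0]
wrist_force: [-0.1, 0.3, 0.0]
finger_gap: 0.0003
grasp_force: 0.0
```

Emit:
{"method": "servo_tool", "body": {
  "rows": [
    [[0,0,0],[0,0,-0.001],0],
    [[0,0,0],[0,0,-0.001],0]
  ]
}}

```text
time: 7.8
eef_pos: [0.5663, 0.046, 0.0734]
orientation: [0.64, 0.769, -0.0, -0.0]
wrist_force: [0.1, -1.0, -0.3]
finger_gap: 0.0003
grasp_force: 0.0
```

Emit:
{"method": "servo_tool", "body": {
  "rows": [
    [[0,0,0],[0,0,-0.001],0],
    [[0,0,0],[0,0,-0.001],0]
  ]
}}

```text
time: 8.0
eef_pos: [0.5664, 0.046, 0.0726]
orientation: [0.64, 0.768, -0.0, -0.0]
wrist_force: [-0.4, 0.6, 0.1]
finger_gap: 0.0008
grasp_force: 0.0
```

Emit:
{"method": "servo_tool", "body": {
  "rows": [
    [[0,0,0],[0,0,-0.001],0],
    [[0,0,0],[0,0,-0.001],0]
  ]
}}

```text
time: 8.2
eef_pos: [0.5666, 0.046, 0.0719]
orientation: [0.64, 0.768, 0.0, 0.0]
wrist_force: [-0.3, -0.8, 0.2]
finger_gap: 0.0005
grasp_force: 0.3
```

Emit:
{"method": "servo_tool", "body": {
  "rows": [
    [[0,0,0],[0,0,-0.001],0],
    [[0,0,0],[0,0,-0.001],0]
  ]
}}

```text
time: 8.4
eef_pos: [0.5667, 0.046, 0.0717]
orientation: [0.64, 0.769, 0.0, 0.0]
wrist_force: [-0.4, -0.4, 5.8]
finger_gap: 0.0004
grasp_force: 2.8
```

Emit:
{"method": "servo_tool", "body": {
  "rows": [
    [[0,0,0],[0,0,-0.001],0],
    [[0,0,0],[0,0,-0.001],0]
  ]
}}

```text
time: 8.6
eef_pos: [0.5667, 0.046, 0.0715]
orientation: [0.64, 0.769, 0.0, 0.0]
wrist_force: [-3.3, -1.1, 11.1]
finger_gap: 0.0006
grasp_force: 5.3
```

Firm stop, about 5 N per mm. I go to about 20 N and hold.

Emit:
{"method": "servo_tool", "body": {
  "rows": [
    [[0,0,0],[0,0,-0.001],0],
    [[0,0,0],[0,0,-0.0017],0],
    [[0,0,0],[0,0,-0.0017],0]
  ]
}}

```text
time: 8.9
eef_pos: [0.5668, 0.046, 0.0714]
orientation: [0.64, 0.769, 0.001, 0.001]
wrist_force: [-5.7, -1.4, 19.3]
finger_gap: 0.0006
grasp_force: 9.7
```

Emit:
{"method": "servo_tool", "body": {
  "rows": [
    [[0,0,0],[0,0,-0.0002],0],
    [[0,0,0],[0,0,-0.0002],0],
    [[0,0,0],[0,0,-0.0002],0],
    [[0,0,0],[0,0,-0.0002],0],
    [[0,0,0],[0,0,-0.0002],0],
    [[0,0,0],[0,0,-0.0002],0],
    [[0,0,0],[0,0,-0.0002],0]
  ]
}}

```text
time: 9.6
eef_pos: [0.5667, 0.046, 0.0713]
orientation: [0.64, 0.769, 0.001, 0.001]
wrist_force: [-5.1, -1.5, 20.0]
finger_gap: 0.0006
grasp_force: 10.2
```

Emit:
{"method": "servo_tool", "body": {
  "rows": [
    [[0,0,0],[0,0,0.004],0],
    [[0,0,0],[0,0,0.03],0],
    [[0,0,0],[-0.008,0.045,0.03],0],
    [[0,0,0],[-0.017,0.09,0.03],0],
    [[0,0,0],[-0.0255,0.1375,0.03],0],
    [[0,0,0],[-0.0255,0.1375,0.018],0],
    [[0,0,0],[-0.0255,0.1375,0.018],0],
    [[0,0,0],[-0.0255,0.1375,0.018],0]
  ]
}}

```text
time: 10.4
eef_pos: [0.5408, 0.1826, 0.0853]
orientation: [0.64, 0.768, -0.001, -0.0]
wrist_force: [-0.5, 0.5, 0.2]
finger_gap: 0.0002
grasp_force: 0.0
```

Emit:
{"method": "servo_tool", "body": {
  "rows": [
    [[0,0,0],[0,0,-0.001],0],
    [[0,0,0],[0,0,-0.002],0],
    [[0,0,0],[0,0,-0.003],0]
  ]
}}

```text
time: 10.7
eef_pos: [0.5414, 0.1826, 0.083]
orientation: [0.64, 0.768, 0.0, 0.0]
wrist_force: [-0.3, -0.5, 2.3]
finger_gap: 0.0003
grasp_force: 1.2
```

```bash
python3 - <<'E'
from h import *
for c in ["scene","side"]:
    im,d,P,*_=shot(c)
    X=np.array([.983,.182]);Y=np.array([-.182,.983]);r=P[...,:2]-[.554,.115];x=r@X;y=r@Y
    for a in range(-90,100,20):
        s=(d>0)&(abs(x)<.045)&(abs(y-a/1000)<.01)&(P[...,2]>.06)&(P[...,2]<.1); print(a,s.sum(),np.median(P[s][:,2]).round(4) if s.any() else "")
E
```

```text
-90 153 0.0783
-70 216 0.0798
-50 224 0.0813
-30 231 0.0828
-10 227 0.0845
10 226 0.0866
30 220 0.0879
50 206 0.0894
70 99 0.0906
90 76 0.0925
-90 151 0.0784
-70 115 0.0818
-50 104 0.0839
-30 104 0.0852
-10 96 0.0867
10 79 0.0882
30 98 0.0902
50 93 0.0915
70 65 0.0933
90 47 0.0951
```

Plain end is down and the lid is tilted as expected. Now the lip end.

Emit:
{"method": "servo_tool", "body": {
  "rows": [
    [[0,0,0],[0,0,-0.001],0],
    [[0,0,0],[0,0,-0.001],0]
  ]
}}

```text
time: 11.0
eef_pos: [0.5415, 0.1829, 0.0829]
orientation: [0.64, 0.769, 0.0, 0.001]
wrist_force: [-0.8, -2.6, 6.3]
finger_gap: 0.0007
grasp_force: 3.0
```

Emit:
{"method": "servo_tool", "body": {
  "rows": [
    [[0,0,0],[0,0,-0.001],0],
    [[0,0,0],[0,0,-0.001],0]
  ]
}}

```text
time: 11.2
eef_pos: [0.5417, 0.1828, 0.0826]
orientation: [0.64, 0.769, 0.0, 0.001]
wrist_force: [-1.2, -3.7, 9.5]
finger_gap: 0.0006
grasp_force: 5.0
```

Emit:
{"method": "servo_tool", "body": {
  "rows": [
    [[0,0,0],[0,0,-0.001],0],
    [[0,0,0],[0,0,-0.001],0]
  ]
}}

```text
time: 11.4
eef_pos: [0.542, 0.1825, 0.0822]
orientation: [0.64, 0.769, 0.0, 0.002]
wrist_force: [-2.1, -4.8, 12.9]
finger_gap: 0.0004
grasp_force: 6.4
```

Emit:
{"method": "servo_tool", "body": {
  "rows": [
    [[0,0,0],[0,0,-0.001],0],
    [[0,0,0],[0,0,-0.001],0]
  ]
}}

```text
time: 11.6
eef_pos: [0.5424, 0.1821, 0.0809]
orientation: [0.639, 0.769, 0.0, 0.002]
wrist_force: [-0.0, -6.1, 8.3]
finger_gap: 0.0003
grasp_force: 4.7
```

Emit:
{"method": "servo_tool", "body": {
  "rows": [
    [[0,0,0],[0,0,-0.001],0],
    [[0,0,0],[0,0,-0.001],0]
  ]
}}

```text
time: 11.8
eef_pos: [0.5422, 0.1823, 0.0791]
orientation: [0.64, 0.769, 0.0, 0.002]
wrist_force: [1.2, -4.5, 5.3]
finger_gap: 0.0006
grasp_force: 2.6
```

Emit:
{"method": "servo_tool", "body": {
  "rows": [
    [[0,0,0],[0,0,-0.001],0],
    [[0,0,0],[0,0,-0.001],0]
  ]
}}

```text
time: 12.0
eef_pos: [0.5417, 0.1832, 0.0773]
orientation: [0.64, 0.768, 0.001, 0.001]
wrist_force: [1.4, -1.5, 3.3]
finger_gap: 0.0008
grasp_force: 1.4
```

Emit:
{"method": "servo_tool", "body": {
  "rows": [
    [[0,0,0],[0,0,-0.001],0],
    [[0,0,0],[0,0,-0.001],0]
  ]
}}

```text
time: 12.2
eef_pos: [0.5409, 0.1838, 0.0756]
orientation: [0.64, 0.768, 0.0, -0.0]
wrist_force: [0.7, -1.7, 0.9]
finger_gap: 0.0007
grasp_force: 0.6
```

Emit:
{"method": "servo_tool", "body": {
  "rows": [
    [[0,0,0],[0,0,-0.001],0],
    [[0,0,0],[0,0,-0.001],0]
  ]
}}

```text
time: 12.4
eef_pos: [0.5405, 0.1838, 0.0743]
orientation: [0.64, 0.768, -0.0, -0.001]
wrist_force: [1.0, -1.0, 0.3]
finger_gap: 0.0005
grasp_force: 0.1
```

Emit:
{"method": "servo_tool", "body": {
  "rows": [
    [[0,0,0],[0,0,-0.001],0],
    [[0,0,0],[0,0,-0.001],0]
  ]
}}

```text
time: 12.6
eef_pos: [0.5405, 0.1836, 0.0734]
orientation: [0.64, 0.769, -0.0, -0.0]
wrist_force: [0.0, -0.4, 0.8]
finger_gap: 0.0007
grasp_force: 0.0
```

Emit:
{"method": "servo_tool", "body": {
  "rows": [
    [[0,0,0],[0,0,-0.001],0],
    [[0,0,0],[0,0,-0.001],0]
  ]
}}

```text
time: 12.8
eef_pos: [0.5408, 0.1835, 0.0726]
orientation: [0.64, 0.769, -0.0, -0.0]
wrist_force: [-0.3, -0.2, 0.6]
finger_gap: 0.0006
grasp_force: 0.0
```

Emit:
{"method": "servo_tool", "body": {
  "rows": [
    [[0,0,0],[0,0,-0.001],0],
    [[0,0,0],[0,0,-0.001],0]
  ]
}}

```text
time: 13.0
eef_pos: [0.5409, 0.1835, 0.0717]
orientation: [0.64, 0.769, -0.0, -0.0]
wrist_force: [0.4, -0.1, 0.7]
finger_gap: 0.0006
grasp_force: 0.0
```

Emit:
{"method": "servo_tool", "body": {
  "rows": [
    [[0,0,0],[0,0,-0.001],0],
    [[0,0,0],[0,0,-0.001],0]
  ]
}}

```text
time: 13.2
eef_pos: [0.5409, 0.1835, 0.0708]
orientation: [0.64, 0.769, -0.0, -0.0]
wrist_force: [-0.3, -0.1, -0.1]
finger_gap: 0.0006
grasp_force: 0.0
```

Emit:
{"method": "servo_tool", "body": {
  "rows": [
    [[0,0,0],[0,0,-0.001],0],
    [[0,0,0],[0,0,-0.001],0]
  ]
}}

```text
time: 13.4
eef_pos: [0.5409, 0.1835, 0.0698]
orientation: [0.64, 0.769, -0.0, -0.0]
wrist_force: [-0.6, -0.6, -0.5]
finger_gap: 0.0004
grasp_force: 0.0
```

Emit:
{"method": "servo_tool", "body": {
  "rows": [
    [[0,0,0],[0,0,-0.001],0],
    [[0,0,0],[0,0,-0.001],0]
  ]
}}

```text
time: 13.6
eef_pos: [0.541, 0.1835, 0.0696]
orientation: [0.64, 0.769, 0.0, 0.0]
wrist_force: [-1.1, -0.2, 4.8]
finger_gap: 0.0001
grasp_force: 2.3
```

Emit:
{"method": "servo_tool", "body": {
  "rows": [
    [[0,0,0],[0,0,-0.001],0],
    [[0,0,0],[0,0,-0.002],0],
    [[0,0,0],[0,0,-0.002],0]
  ]
}}

```text
time: 13.9
eef_pos: [0.5411, 0.1835, 0.0695]
orientation: [0.64, 0.768, 0.001, 0.0]
wrist_force: [-3.7, -1.9, 15.6]
finger_gap: 0.0007
grasp_force: 7.9
```

Emit:
{"method": "servo_tool", "body": {
  "rows": [
    [[0,0,0],[0,0,-0.0009],0],
    [[0,0,0],[0,0,-0.0009],0]
  ]
}}

```text
time: 14.1
eef_pos: [0.5411, 0.1836, 0.0694]
orientation: [0.64, 0.768, 0.001, 0.0]
wrist_force: [-6.8, -2.7, 20.6]
finger_gap: 0.0
grasp_force: 10.4
```

Emit:
{"method": "servo_tool", "body": {
  "rows": [
    [[0,0,0],[0,0,0],0],
    [[0,0,0],[0,0,0],0],
    [[0,0,0],[0,0,0],0],
    [[0,0,0],[0,0,0],0],
    [[0,0,0],[0,0,0],0],
    [[0,0,0],[0,0,0],0]
  ]
}}

```text
time: 14.7
eef_pos: [0.5411, 0.1835, 0.0695]
orientation: [0.64, 0.768, 0.001, 0.0]
wrist_force: [-6.3, -1.9, 20.8]
finger_gap: 0.0005
grasp_force: 10.3
```

Emit:
{"method": "servo_tool", "body": {
  "rows": [
    [[0,0,0],[0,0,0.005],0],
    [[0,0,0],[0,0,0.05],0.5],
    [[0,0,0],[0,0,0.1],0.5],
    [[0,0,0],[-0.02,-0.04,0.104],0.5],
    [[0,0,0],[-0.04,-0.08,0.104],0.5],
    [[0,0,0],[-0.064,-0.1235,0.104],0.5],
    [[0,0,0],[-0.064,-0.1235,0.104],0.5],
    [[0,0,0],[-0.064,-0.1235,0.104],0.5],
    [[0,0,0],[-0.064,-0.1235,0.104],0.5]
  ]
}}

```text
time: 15.6
eef_pos: [0.4779, 0.0607, 0.1701]
orientation: [0.64, 0.769, 0.001, 0.0]
wrist_force: [0.2, -0.3, 0.4]
finger_gap: 0.0455
grasp_force: 0.0
```

```bash
python3 - <<'E'
from h import *
X=np.array([.983,.182]);Y=np.array([-.182,.983])
ims=[]
for c in ["scene","side","wrist"]:
    im,d,P,*_=shot(c);ims.append(im)
    r=P[...,:2]-[.554,.115];x=r@X;y=r@Y
    print(c,[(a,np.median(P[s][:,2]).round(4)) for a in range(-70,80,20) for s in [(d>0)&(abs(x)<.045)&(abs(y-a/1000)<.01)&(P[...,2]>.06)&(P[...,2]<.1)] if s.any()])
    g=(d>0)&(abs(x+.086)<.025)&(abs(y+.04)<.03)&(P[...,2]>.126)&(P[...,2]<.14)
    q=np.c_[x[g],y[g],P[...,2][g]]
    if len(q): print(len(q),np.percentile(q,[3,50,97],axis=0).round(4).tolist())
o=manip.get_obs();print(o["eef_pos"],o["finger_gap"])
cv2.imwrite("pics/f.png",np.hstack([cv2.resize(ims[2],(400,300)),cv2.resize(ims[1][110:220,140:250],(300,300),interpolation=2)])[:,:,::-1])
E
```

```text
scene [(-70, np.float64(0.0783)), (-50, np.float64(0.0783)), (-30, np.float64(0.0786)), (-10, np.float64(0.0788)), (10, np.float64(0.0786)), (30, np.float64(0.0785)), (50, np.float64(0.079)), (70, np.float64(0.0788))]
64 [[-0.0945, -0.0501, 0.1266], [-0.0832, -0.0397, 0.1322], [-0.0751, -0.0271, 0.1358]]
side [(-70, np.float64(0.0799)), (-50, np.float64(0.0805)), (-30, np.float64(0.0802)), (-10, np.float64(0.0808)), (10, np.float64(0.0805)), (30, np.float64(0.0803)), (50, np.float64(0.0807)), (70, np.float64(0.0808))]
41 [[-0.0962, -0.0535, 0.1263], [-0.0906, -0.0414, 0.133], [-0.0791, -0.0299, 0.1384]]
wrist [(-70, np.float64(0.0795)), (-50, np.float64(0.0795)), (-30, np.float64(0.0796)), (-10, np.float64(0.0796)), (10, np.float64(0.0797)), (30, np.float64(0.0797)), (50, np.float64(0.0798)), (70, np.float64(0.0798))]
742 [[-0.0937, -0.0493, 0.1291], [-0.0854, -0.0371, 0.1342], [-0.0772, -0.0269, 0.1355]]
[0.47764449 0.06096034 0.16974815] 0.0457164381567227
```

View pics/f.png

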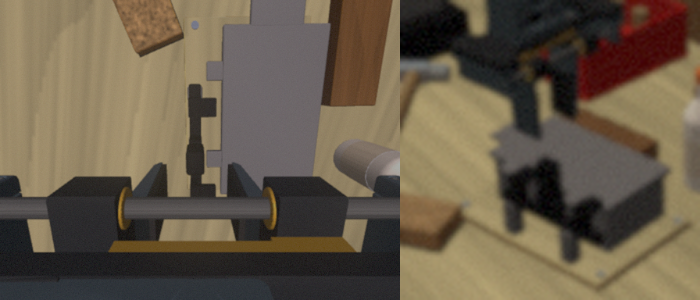

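The wrist view shows the lid level at about 80 mm, so both ends are seated. The fingers (columns 150–240) straddle the bar's grip (column 196). Now I lower and grip.

Emit:
{"method": "servo_tool", "body": {
  "rows": [
    [[0,0,0],[0,0,-0.02],0.5],
    [[0,0,0],[0,0,-0.04],0.5],
    [[0,0,0],[0,0,-0.05],0.5],
    [[0,0,0],[0,0,-0.055],0.5],
    [[0,0,0],[0,0,-0.06],0.5],
    [[0,0,0],[0,0,-0.065],0.5],
    [[0,0,0],[0,0,-0.065],0.5]
  ]
}}

```text
time: 16.45
eef_pos: [0.4769, 0.06, 0.1047]
orientation: [0.64, 0.769, -0.0, -0.0]
wrist_force: [-0.7, 0.5, 0.4]
finger_gap: 0.0458
grasp_force: 0.0
```

Emit:
{"method": "servo_tool", "body": {
  "rows": [
    [[0,0,0],[0,0,-0.003],0.5],
    [[0,0,0],[0,0,-0.006],0.5],
    [[0,0,0],[0,0,-0.009],0.5],
    [[0,0,0],[0,0,-0.011],0.5],
    [[0,0,0],[0,0,-0.011],0.5]
  ]
}}

```text
time: 16.95
eef_pos: [0.4768, 0.0599, 0.0937]
orientation: [0.64, 0.768, -0.0, -0.0]
wrist_force: [-0.3, 0.0, -0.1]
finger_gap: 0.0457
grasp_force: 0.0
```

Emit:
{"method": "servo_tool", "body": {
  "rows": [
    [[0,0,0],[0,0,0],0],
    [[0,0,0],[0,0,0],0],
    [[0,0,0],[0,0,0],0],
    [[0,0,0],[0,0,0],0],
    [[0,0,0],[0,0,0],0],
    [[0,0,0],[0,0,0],0]
  ],
  "grip_force": 20
}}

```text
time: 17.55
eef_pos: [0.476, 0.0598, 0.094]
orientation: [0.64, 0.769, -0.001, -0.001]
wrist_force: [-3.9, -1.6, 4.8]
finger_gap: 0.018
grasp_force: 20.0
```

Emit:
{"method": "servo_tool", "body": {
  "rows": [
    [[0,0,0],[-0.0007,0.0039,0],0],
    [[0,0,0],[-0.0015,0.0079,0],0],
    [[0,0,0],[-0.0022,0.0118,0],0],
    [[0,0,0],[-0.0029,0.0157,0],0],
    [[0,0,0],[-0.0029,0.0157,0],0]
  ]
}}

```text
time: 18.05
eef_pos: [0.4729, 0.0755, 0.094]
orientation: [0.639, 0.769, -0.001, -0.001]
wrist_force: [-4.3, -2.2, 4.3]
finger_gap: 0.0178
grasp_force: 20.0
```

Emit:
{"method": "servo_tool", "body": {
  "rows": [
    [[0,0,0],[-0.0007,0.0039,0],0],
    [[0,0,0],[-0.0015,0.0079,0],0],
    [[0,0,0],[-0.0022,0.0118,0],0],
    [[0,0,0],[-0.0029,0.0157,0],0],
    [[0,0,0],[-0.0029,0.0157,0],0]
  ]
}}

```text
time: 18.55
eef_pos: [0.4698, 0.0912, 0.094]
orientation: [0.639, 0.769, -0.001, -0.001]
wrist_force: [-5.4, -2.5, 5.3]
finger_gap: 0.0178
grasp_force: 20.0
```

Emit:
{"method": "servo_tool", "body": {
  "rows": [
    [[0,0,0],[-0.0004,0.002,0],0],
    [[0,0,0],[-0.0007,0.0039,0],0],
    [[0,0,0],[-0.0011,0.0059,0],0],
    [[0,0,0],[-0.0011,0.0059,0],0]
  ]
}}

```text
time: 18.95
eef_pos: [0.4687, 0.0968, 0.094]
orientation: [0.639, 0.769, -0.001, -0.001]
wrist_force: [-5.6, -2.6, 5.7]
finger_gap: 0.018
grasp_force: 20.0
```

Emit:
{"method": "servo_tool", "body": {
  "rows": [
    [[0,0,0],[-0.0002,0.001,0],0],
    [[0,0,0],[-0.0004,0.002,0],0],
    [[0,0,0],[-0.0004,0.002,0],0]
  ]
}}

```text
time: 19.25
eef_pos: [0.4685, 0.0978, 0.094]
orientation: [0.639, 0.769, -0.002, 0.0]
wrist_force: [-4.5, -6.1, 5.0]
finger_gap: 0.0177
grasp_force: 20.0
```

Emit:
{"method": "servo_tool", "body": {
  "rows": [
    [[0,0,0],[-0.0002,0.001,0],0],
    [[0,0,0],[-0.0004,0.002,0],0],
    [[0,0,0],[-0.0004,0.002,0],0]
  ]
}}

```text
time: 19.55
eef_pos: [0.4685, 0.0979, 0.094]
orientation: [0.639, 0.769, -0.003, 0.002]
wrist_force: [-2.9, -13.7, 5.0]
finger_gap: 0.0181
grasp_force: 20.0
```

Emit:
{"method": "servo_tool", "body": {
  "rows": [
    [[0,0,0],[0.0003,-0.0015,0],0],
    [[0,0,0],[0.0003,-0.0015,0],0.5],
    [[0,0,0],[0.0003,-0.0015,0],0.5],
    [[0,0,0],[0.0003,-0.0015,0],0.5],
    [[0,0,0],[0.0003,-0.0015,0],0.5],
    [[0,0,0],[0.0003,-0.0015,0.02],0.5],
    [[0,0,0],[0.0003,-0.0015,0.06],0.5],
    [[0,0,0],[0.0003,-0.0015,0.1],0.5],
    [[0,0,0],[0.0003,-0.0315,0.11],0.5],
    [[0,0,0],[0.0003,-0.0515,0.11],0.5],
    [[0,0,0],[0.0003,-0.0515,0.11],0.5]
  ]
}}

```text
time: 20.65
eef_pos: [0.4699, 0.0485, 0.2045]
orientation: [0.641, 0.768, 0.0, 0.001]
wrist_force: [1.8, -1.0, 0.4]
finger_gap: 0.0457
grasp_force: 0.0
```

```bash
python3 - <<'E'
from h import *
X=np.array([.983,.182]);Y=np.array([-.182,.983])
for c in ["scene","side","wrist"]:
    im,d,P,*_=shot(c)
    r=P[...,:2]-[.554,.115];x=r@X;y=r@Y
    print(c,[(a,np.median(P[s][:,2]).round(4)) for a in range(-70,80,20) for s in [(d>0)&(abs(x)<.045)&(abs(y-a/1000)<.01)&(P[...,2]>.06)&(P[...,2]<.1)] if s.any()])
    g=(d>0)&(abs(x+.086)<.025)&(abs(y)<.05)&(P[...,2]>.126)&(P[...,2]<.14)
    q=np.c_[x[g],y[g],P[...,2][g]]
    if len(q): print(len(q),np.percentile(q,[3,50,97],axis=0).round(4).tolist())
cv2.imwrite("pics/g.png",im[:,:,::-1])
E
```

```text
scene [(-70, np.float64(0.0785)), (-50, np.float64(0.0787)), (-30, np.float64(0.0786)), (-10, np.float64(0.0786)), (10, np.float64(0.0785)), (30, np.float64(0.0788)), (50, np.float64(0.0786)), (70, np.float64(0.079))]
60 [[-0.0941, -0.0103, 0.127], [-0.0845, 0.0007, 0.1324], [-0.0762, 0.0113, 0.1359]]
side [(-70, np.float64(0.0801)), (-50, np.float64(0.0802)), (-30, np.float64(0.0807)), (-10, np.float64(0.0804)), (10, np.float64(0.0805)), (30, np.float64(0.0808)), (50, np.float64(0.081)), (70, np.float64(0.0809))]
45 [[-0.0975, -0.0149, 0.1266], [-0.0901, -0.0057, 0.1332], [-0.0787, 0.0075, 0.1374]]
wrist [(-70, np.float64(0.0795)), (-50, np.float64(0.0796)), (-30, np.float64(0.0796)), (-10, np.float64(0.0797)), (10, np.float64(0.0797)), (30, np.float64(0.0797)), (50, np.float64(0.0798)), (70, np.float64(0.0799))]
636 [[-0.0947, -0.0109, 0.1316], [-0.0859, -0.0, 0.1341], [-0.0776, 0.011, 0.1356]]
```

View pics/g.png

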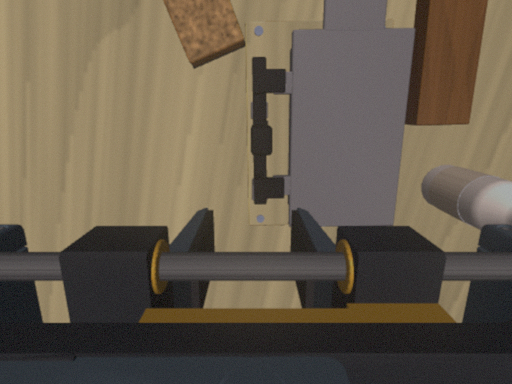

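The wrist view shows both tabs (270,80 and 268,188) squarely over the lugs, the grip at the case's mid-length, the lid level, and the robot clear. I hand in.

```bash
python3 -c "
from station import manip
print(manip.sign_off())"
```

```text
the job is handed in; nothing more can be done
None
```

The case is shut and handed in: the plain end then the lip end were pressed past their catches and held at about 20 N for over half a second each, and the lock bar was slid to its end stop with its tabs over the lugs.

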